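# Close the battery bay of a portable test set

## Task

Close the open battery bay of the test set with your fingertips only: push the green battery along the bay until it sits fully home against the brass contacts, then fold the orange cover over flat and, keeping it pressed down, push it along so that its edge is tucked well beneath the yellow lip and stays shut. Do not pinch the cover, do not lift the battery, and leave everything else standing on the panel and the bench where it is.

Things in the scene. Friction and masses are not known exactly. Their poses are not given: they have to be found in the camera images.
- test_set: Portable test set: fixed olive case 250 (x) x 360 (y) x 110 mm high, grey panel on top. Origin: centre of its underside; x points from the cover's hinge (robot side) to the yellow lip, y to the left, z up; panel at z = 110 mm. Its other fittings on the panel are at most 20 mm high. It never moves.
- bay (a point): Centre of the floor of the open battery bay, a trough in the panel 62 mm (test set's x) by 150 mm (y), 22 mm deep, at (11, 0, 88) mm in the test set's frame. Brass contacts on its +y end wall, 75 mm from this point.
- battery: Green battery lying flat in the bay, 54 (x) x 70 (y) x 18 mm high, about 0.16 kg, sliding freely on the bay floor (4 mm play either side). Origin: centre of its underside, axes as the test set's. Home: +y end against the bay's +y end wall, origin 40 mm to +y of point bay. It starts 12 to 26 mm short, with a gap of 54 mm or more behind its -y end for fingertips.
- cover (a joint): Angle of the orange bay cover: 0 = flat on the panel over the bay, 1.57 = upright, 2.15 = stop, leaning back to the robot. Starts at 1.85 to 2.1 and stays there until pushed. A light spring (0.08 N m when flat) lifts it again to about 0.7 rad if let go before it is tucked; 1 to 2 N near its edge folds it.
- cover_slide (a joint): Slide of the cover's hinge in its slots along the test set's +x: 0 = back (start), 0.018 m = end stop, fully tucked. Friction about 5 N; stays where it is left.
- cover_hinge (a point): Middle of the hinge axis (parallel to the test set's y), 3.5 mm above the panel; moves with cover_slide. At the start it is at x = -30 mm in the test set's frame.
- cover_edge (a point): Middle of the cover's free edge, mid-thickness, 80 mm from the hinge axis. The cover plate is 4 mm thick, 160 mm wide, centred on the hinge axis' middle.
- cover_ridge (a point): Top middle of the black thumb ridge on the cover's outer face: 5 mm high, 6 mm thick, 100 mm long parallel to the hinge, its hinge-side flank 52 mm and its centre 55 mm from the hinge axis. Fingertips on the outer face on the hinge side of the ridge can push the cover along.
- lip_edge (a point): Middle of the lower inner edge of the yellow lip, a fixed keeper 120 mm wide beyond the bay, at x = 58 mm in the test set's frame; underside 8 mm, top 12 mm above the panel; flared mouth 5 mm nearer the hinge. The flat cover's edge stops 8 mm short of it at slide 0, is 10 mm beneath it at 0.018, with 2.5 mm play. Unless held flat while it slides, the edge meets or rides over the lip.
- cover_plate: The orange plate of the cover with its ridge (80 x 160 x 4 mm). Origin on the hinge axis, x towards its free edge, z out of its outer face.
- cover_pad: Black rubber pad, 36 x 140 x 2 mm, on the inner face of the cover. Touching pad and plate strongly at once means the cover is being pinched.
- lens_cap: Bystander, leave alone: small black lens cap, 42 mm across, 13 mm high, loose on the right part of the panel. Origin: centre of its underside.
- adapter: Bystander, leave alone: brass stepped adapter, 34 mm across, 36 mm high, standing loose on the left part of the panel. Origin: centre of its underside.
- viewer: Bystander, leave alone: black two-tube viewer with blue lenses, about 110 x 120 x 66 mm, on the bench to the left. Origin: centre of its underside.
- spare_battery: Bystander, leave alone: spare green battery, 54 x 70 x 18 mm, on the bench to the right; not used. Origin: centre of its underside.
- cleaner: Bystander, leave alone: blue bottle, 48 mm across, 120 mm high, on the bench to the right. Origin: centre of its underside.
- mug: Bystander, leave alone: white mug, 80 mm across, 90 mm high, on the bench to the right. Origin: centre of its underside.
- screwdriver: Bystander, leave alone: red-handled screwdriver, 190 mm long, lying on the bench to the left. Origin: centre of its underside (mid-length).
Mind the look-alikes: they are no part of the job. What is shaped like the battery but black is not meant.

How it is judged:
By the outcome, as a careful person would: the job done as asked, in the order asked, and still so for the second after the job is handed in, with the robot touching nothing.
It also fails if it takes over 48 s, if anything falls off the work surface, if the arm or the gripper's body presses on something with over 40 N, if the wrist force passes 120 N, or if a joint passes its speed limit or range.

## Robot

A 7-joint arm with a two-finger parallel gripper is mounted at the origin on the work surface. World frame = base frame: x ahead of the robot, y to its left, z up, the work surface at z = 0. Lengths are in m, angles in rad, forces in N, time in s.
With the tool pointing down it reaches from about 0.425 to 0.825 m from the base axis. Payload 3.6 kg.
Tool frame: the origin (TCP) lies between the finger pads; the fingertips stand 8 mm ahead of it and the grasp point (between the pads) lies 11 mm behind it; x points along the fingers, z is the direction in which the jaws open and shut, and the axes are right-handed (so a half turn about x gives the same grasp; the last joint's range is limited). The gripper opens to 93 mm and grips with 3 to 60 N. Pads are 15 mm wide; open, the fingers measure 128 mm over their backs; the gripper's body (75 mm by 188 mm) begins 65 mm behind the grasp point.
Start: joints at [-1.252, 0.615, -0.013, 1.423, 0.008, 1.103, -0.04], TCP at [0.22, 0.612, 0.227] pointing down, gripper open.
Joint ranges: [-3.12, 3.12], [-0.3, 2.06], [-1.34, 1.32], [0.26, 2.42], [-1.36, 4.5], [0.01, 1.98], [-2.84, 2.84]. Speed limits (rad/s): [2.79, 2.79, 3.14, 3.14, 3.14, 3.14, 3.14].

## Interface

Orientations are given as a unit quaternion [x, y, z, w].
In Python, from workcell import get_state, grab_frame, get_calibration, job_done gives the robot as it stands.
- The arm moves only by the shell command python3 -m pendant 'ROWS' [OPENING]. ROWS is JSON, a list of rows, each an object with "offset": the shift along the tool's x, y, z in mm, a list of three; "spin": the turn about the tool's x in degrees. A call has 1 to 8 rows; each row is the pose to reach, as a shift and turn from the pose commanded when the call began, along the tool's axes at that moment; what a row does not reach only later rows make up. A row lasts 1/10 s, in which the tool goes at most 50 mm and 8.59 degrees, less where a joint would pass 70% of its speed; a pose out of reach is approached as far as the arm can. A call with a gripper value outside its range is refused whole. OPENING is the closure, from 0 (fully open) to 1 (shut), set as the call begins (- or left out, the last holds). The fingers move at their own pace and stop on an object; the grip force is fixed at half the most. Time passes only in rows, so rows that repeat a pose let the fingers close. It gives the time, the measured TCP pose, the force and the opening at its end, in the units of the state.
- get_state(): the state, without advancing time (a new reading comes with each control period).
- grab_frame(name): name is "scene" or "top" or "wrist"; returns the picture (480x640x3 uint8, blue, green, red); there is no depth.
- get_calibration(name): a dict with "intrinsics" (3x3 intrinsics, pixels), "R" (3x3) and "t" (3): a world point X has camera coordinates R X + t. Camera axes: x right, y down, z forward; pixel columns grow to the right and rows downward; lengths in m; the calibration is good to about 2 mm. A picture is of the moment at which its call begins: read the wrist's pose just before it. get_calibration takes no time and is no camera call; for the wrist camera it gives the pose at the moment of the call.
- job_done(): hands the job in, once; it reports no verdict.
The state is a dict: "t": time; "qpos": joint angles; "qd": joint speeds; "joint_efforts": joint torques, N m; "tool_pos": TCP position; "ee_rot": TCP orientation; "contact_force": force on the tool from outside, world axes, zero at the start; "torque": the same for the moment, N m; "gripper_width": finger opening in m.
Only numpy, scipy, OpenCV 4.12 (cv2) and the standard library are available. Lean on these libraries where they do the work, as an engineer would, in place of code of your own. Each camera call takes 0.05 s, during which the arm holds its last target.

## Working session

There is one attempt and no reset: what is moved stays moved. The work goes in short steps, Python scripts to look and compute and a shell command to move; the robot and the scene stay as the last step left them, time stands still between calls to the robot, and variables do not carry over. Pictures are saved under pics/ and viewed, and the job is handed in when it is done.

```bash
ls; mkdir -p pics; python3 - <<'E'
from workcell import *
import cv2,json
s=get_state();print({k:s[k] for k in('t','qpos','tool_pos','ee_rot','contact_force','gripper_width')})
for n in('scene','top','wrist'):
    c=get_calibration(n);print(n,c)
    cv2.imwrite(f'pics/{n}0.png',grab_frame(n))
E
```

```text
pics
{'t': 0.0, 'qpos': array([-1.25149355,  0.61590537, -0.01260413,  1.42484104,  0.00811468,
        1.10337496, -0.04039838]), 'tool_pos': array([0.22006843, 0.61082583, 0.22550932]), 'ee_rot': array([-0.40706184,  0.57925769,  0.40602333,  0.57784621]), 'contact_force': array([-0.46915443,  0.76751614,  0.45103856]), 'gripper_width': 0.09303696411436362}
scene {'intrinsics': array([[502.42951535,   0.        , 323.96032037],
       [  0.        , 502.42951535, 234.13091061],
       [  0.        ,   0.        ,   1.        ]]), 'R': array([[-0.47728431,  0.87861017,  0.01561587],
       [ 0.69068139,  0.38606457, -0.61148456],
       [-0.54328528, -0.2810664 , -0.79110226]]), 't': array([ 0.21785165, -0.27123301,  1.4870923 ])}
top {'intrinsics': array([[456.93034815,   0.        , 318.55951644],
       [  0.        , 456.93034815, 234.63404163],
       [  0.        ,   0.        ,   1.        ]]), 'R': array([[ 0.01886826, -0.99978443,  0.00866537],
       [-0.98523885, -0.02006723, -0.17000505],
       [ 0.17014229, -0.00532976, -0.98540509]]), 't': array([0.00673371, 0.46744153, 1.25752101])}
wrist {'intrinsics': array([[410.16761163,   0.        , 316.51430852],
       [  0.        , 410.16761163, 241.02822613],
       [  0.        ,   0.        ,   1.        ]]), 'R': array([[ 0.3393469 ,  0.94065901, -0.00207743],
       [ 0.90275305, -0.32504994,  0.28174362],
       [ 0.2643494 , -0.09748423, -0.95948748]]), 't': array([-0.6483589 , -0.03323948,  0.39133061])}
```

View pics/scene0.png

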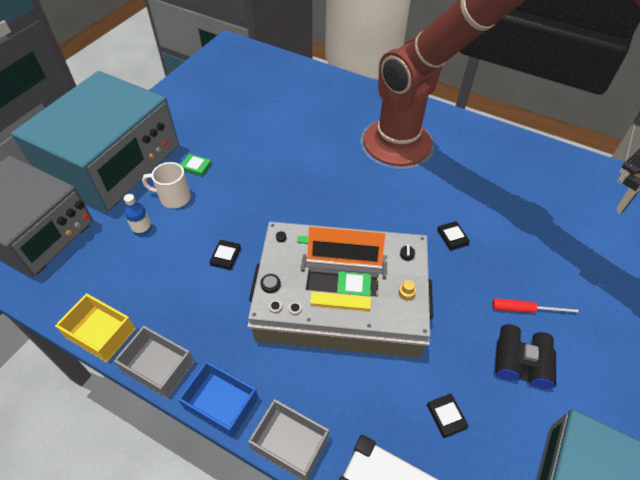

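View pics/top0.png

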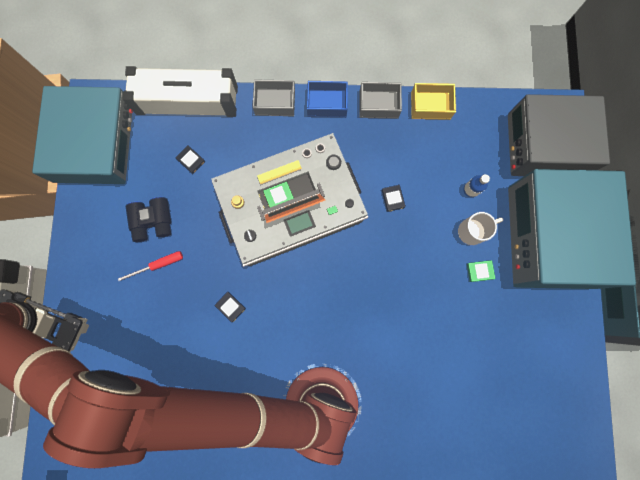

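View pics/wrist0.png

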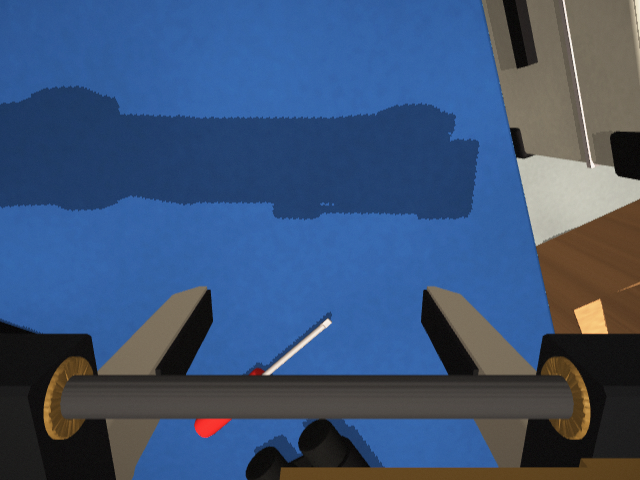

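The scene image shows the test set at about (342,285) with the orange cover at (345,245), the battery at (355,284) and the yellow lip at (340,300). In the top image the set is at (290,200) and turned. Next I'll take enlarged crops to pick out points.

```bash
python3 - <<'E'
import cv2
a=cv2.imread('pics/top0.png')[125:275,200:380];cv2.imwrite('pics/topc.png',cv2.resize(a,None,fx=4,fy=4,interpolation=cv2.INTER_CUBIC))
a=cv2.imread('pics/scene0.png')[215:365,240:440];cv2.imwrite('pics/scenec.png',cv2.resize(a,None,fx=4,fy=4,interpolation=cv2.INTER_CUBIC))
E
```

```text
(no output)
```

View pics/topc.png

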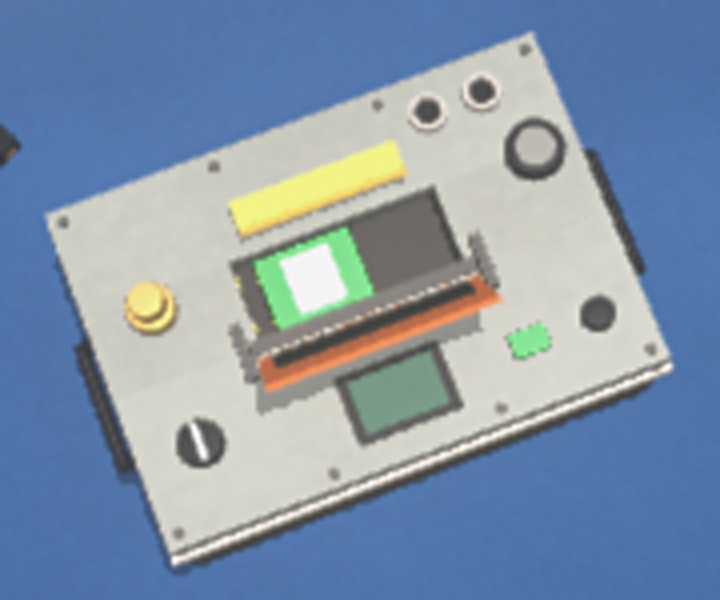

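View pics/scenec.png

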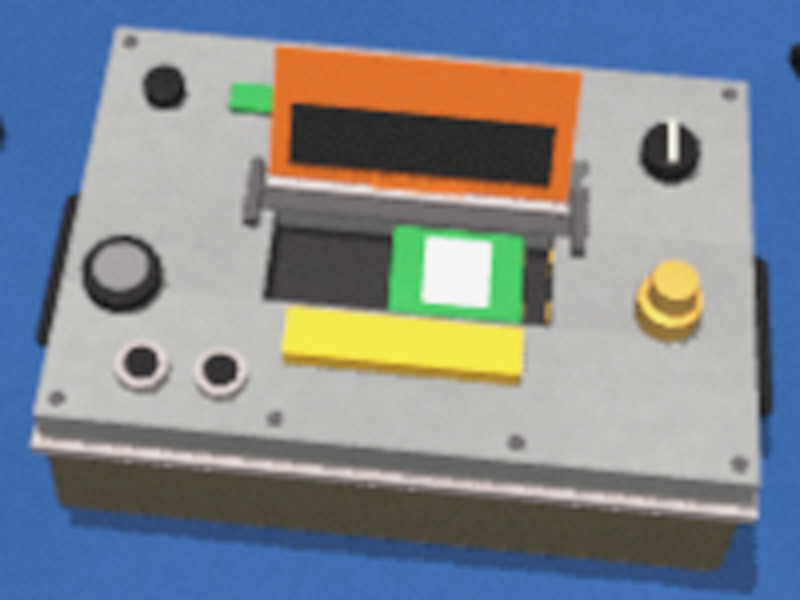

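```bash
cat > h.py <<'E'
import numpy as np, cv2
from scipy.optimize import least_squares
from scipy.spatial.transform import Rotation as Rn
from workcell import *
def proj(cal,X):
    X=np.atleast_2d(X);c=X@np.array(cal['R']).T+np.array(cal['t']);p=c@np.array(cal['intrinsics']).T
    return p[:,:2]/p[:,2:]
def T2W(p,P): # p=(x,y,yaw), P mm in test set frame
    P=np.atleast_2d(P)/1000.;c,s=np.cos(p[2]),np.sin(p[2])
    return np.c_[p[0]+c*P[:,0]-s*P[:,1],p[1]+s*P[:,0]+c*P[:,1],P[:,2]]
def tc(u,v):return (u/4+200-.375,v/4+125-.375)
def sc(u,v):return (u/4+240-.375,v/4+215-.375)
E
python3 - <<'E'
from h import *
ct,cs=get_calibration('top'),get_calibration('scene')
obs=[(ct,[(125,180,110),(125,-180,110),(-125,-180,110),(-125,180,110),(42,75,110),(42,-75,110)],[tc(47,214),tc(532,33),tc(670,364),tc(170,555),tc(233,262),tc(435,188)]),
(cs,[(-125,-180,110),(-125,180,110),(125,180,110),(125,-180,110)],[sc(118,27),sc(748,82),sc(759,485),sc(36,416)])]
def res(p):
    r=[]
    for k,(c,P,o) in enumerate(obs): r.append((proj(c,T2W(p[:3],P))+p[3+2*k:5+2*k]-np.array(o)).ravel())
    return np.concatenate(r+[p[3:]*1.0])
f=least_squares(res,[.55,.05,.36,0,0,0,0]);print(f.x,np.degrees(f.x[2]));print(res(f.x).reshape(-1,2).round(2))
p=f.x
np.save('p.npy',p)
for n,c,k,off in(('top',ct,3,(200,125)),('scene',cs,5,(240,215))):
    im=cv2.imread(f'pics/{n}0.png')[off[1]:off[1]+150,off[0]:off[0]+(200)]
    im=cv2.resize(im,None,fx=4,fy=4,interpolation=cv2.INTER_CUBIC)
    def poly(P,col):
        q=(proj(c,T2W(p[:3],P))+p[k:k+2]-off)*4+1.5
        cv2.polylines(im,[q.round().astype(int)],True,col,1)
    poly([(125,180,110),(125,-180,110),(-125,-180,110),(-125,180,110)],(0,0,255))
    poly([(42,75,110),(42,-75,110),(-20,-75,110),(-20,75,110)],(0,0,255))
    poly([(58,60,122),(58,-60,122)],(255,0,0))
    poly([(-30,80,113.5),(-30,-80,113.5)],(255,0,255))
    for a in(1.85,2.0,2.1):
        e=(-30+80*np.cos(a),113.5+80*np.sin(a));poly([(e[0],80,e[1]),(e[0],-80,e[1])],(0,int(255*(a-1.85)/.25),0))
    for d in(12,19,26):
        poly([(11,40-d+35,106),(11,40-d-35,106)],(255,int((d-12)*18),0))
    cv2.imwrite(f'pics/fit_{n}.png',im)
E
```

```text
[ 0.55879041  0.0994924   0.39560269 -0.00970704 -0.44521486  0.11753772
 -0.27239304] 22.66636465669103
[[-0.48  0.01]
 [ 0.3  -0.2 ]
 [ 0.23 -1.46]
 [ 0.01 -0.59]
 [-0.41  1.77]
 [ 0.37  0.91]
 [ 0.07  0.02]
 [ 0.11  0.42]
 [ 0.26  0.35]
 [-0.56 -0.51]
 [-0.01 -0.45]
 [ 0.12 -0.27]]
```

View pics/fit_top.png

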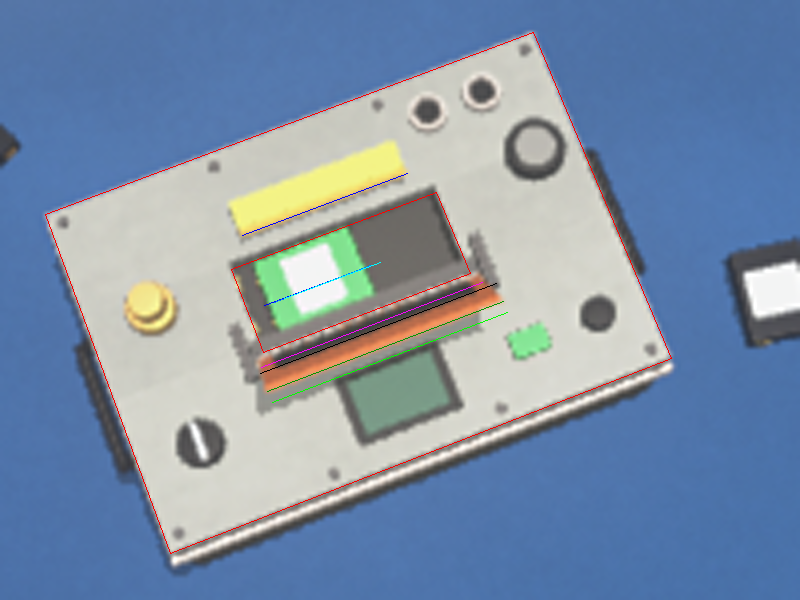

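View pics/fit_scene.png

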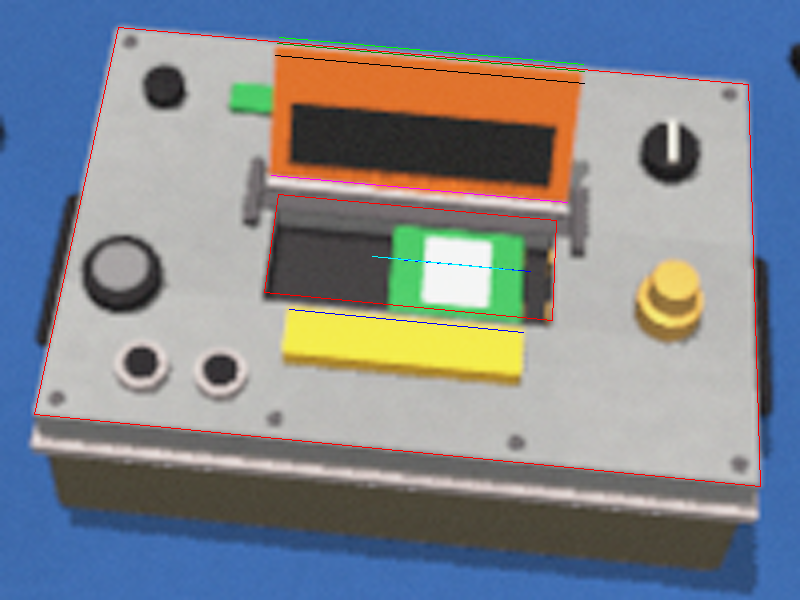

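```bash
cat >> h.py <<'E'
def tool():
    s=get_state();R=Rn.from_quat(s['ee_rot']).as_matrix();return s,np.array(s['tool_pos']),R
def plan(P,yawdir=None):
    """P mm test frame for TIP centre -> offset in tool axes mm; and spin deg to align tool z with test +y"""
    p=np.load('p.npy');s,t,R=tool()
    W=T2W(p[:3],P)[0];W=W+np.array([0,0,.008])
    off=R.T@(W-t)*1000
    loc=R.T@np.array([-np.sin(p[2]),np.cos(p[2]),0])
    spin=np.degrees(np.arctan2(-loc[1],loc[2]))
    c,sn=np.cos(p[2]),np.sin(p[2]);d=t-np.array([p[0],p[1],0]);tip=np.array([c*d[0]+sn*d[1],-sn*d[0]+c*d[1],d[2]-.008])*1000
    print('t',round(s['t'],2),'tip local',tip.round(1),'-> offset',off.round(1),'spin',round(spin,2),'F',np.array(s['contact_force']).round(1),'w',round(s['gripper_width'],4))
E
python3 - <<'E'
from h import *
s,t,R=tool();print(R.round(3))
c=get_calibration('wrist');C=-np.array(c['R']).T@c['t'];print('cam in tool',R.T@(C-t), 'optical axis in tool',R.T@np.array(c['R'])[2])
plan((11,-44,140))
p=np.load('p.npy')
ct,cs=get_calibration('top'),get_calibration('scene')
# battery ends from pixels
from itertools import product
def back(cal,uv,z,k):
    uv=np.array(uv)-p[k:k+2];K=np.array(cal['intrinsics']);Rm=np.array(cal['R']);d=Rm.T@np.linalg.solve(K,[*uv,1]);o=-Rm.T@cal['t'];X=o+d*(z-o[2])/d[2];q=X[:2]-p[:2];c,s=np.cos(p[2]),np.sin(p[2]);return [round(v*1000,1) for v in(c*q[0]+s*q[1],-s*q[0]+c*q[1])]
for u in((257,263),(347,228),(373,293),(280,328)):print('top',back(ct,tc(*u),.106,3))
for u in((391,228),(523,234),(389,310),(522,320)):print('sc',back(cs,sc(*u),.106,5))
for nm,u,w,z in(('adapter',(147,300),(677,282),.146),):print(nm,back(ct,tc(*u),z,3),back(cs,sc(*w),z,5))
E
```

```text
[[-0.001 -0.941  0.339]
 [-0.002  0.339  0.941]
 [-1.    -0.    -0.002]]
cam in tool [-0.15790843  0.0781032  -0.0004812 ] optical axis in tool [ 9.59516080e-01 -2.81653843e-01  6.77837389e-05]
t 0.15 tip local [-115.4  602.5  217.7] -> offset [  78.6 -529.7 -391.3] spin -42.47 F [ 0.2  0.4 -0.1] w 0.0929
top [np.float64(40.8), np.float64(57.3)]
top [np.float64(41.5), np.float64(-8.8)]
top [np.float64(-7.9), np.float64(-8.9)]
top [np.float64(-7.6), np.float64(58.7)]
sc [np.float64(-7.9), np.float64(-12.6)]
sc [np.float64(-12.0), np.float64(58.0)]
sc [np.float64(43.0), np.float64(-9.2)]
sc [np.float64(41.3), np.float64(59.9)]
adapter [np.float64(31.9), np.float64(133.2)] [np.float64(34.8), np.float64(134.2)]
```

```bash
python3 -m pendant '[{"offset":[-10,-40,-30],"spin":-8},{"offset":[-15,-78,-58],"spin":-16},{"offset":[-20,-116,-86],"spin":-24},{"offset":[-25,-155,-114],"spin":-32},{"offset":[-25,-193,-142],"spin":-40},{"offset":[-25,-232,-170],"spin":-42.5},{"offset":[-25,-270,-200],"spin":-42.5},{"offset":[-25,-309,-228],"spin":-42.5}]' 1; python3 -c "
from h import *
plan((11,-44,215))"
```

```text
t: 0.95
tool_pos: [0.4343, 0.2902, 0.2516]
ee_rot: [-0.589, 0.392, 0.589, 0.392]
contact_force: [0.4, 0.5, 0.9]
gripper_width: 0.0335
t 0.95 tip local [-41.3 223.9 243.6] -> offset [  28.6  -52.3 -268. ] spin 0.02 F [0.4 0.5 0.9] w 0.0335
```

```bash
python3 -m pendant '[{"offset":[0,-9,-45],"spin":0},{"offset":[0,-18,-90],"spin":0},{"offset":[0,-27,-135],"spin":0},{"offset":[0,-36,-180],"spin":0},{"offset":[0,-45,-225],"spin":0},{"offset":[0,-52,-268],"spin":0},{"offset":[0,-52,-268],"spin":0}]' 1; python3 - <<'E'
from h import *
plan((11,-44,94))
cal=get_calibration('wrist');im=grab_frame('wrist');cv2.imwrite('pics/w1.png',im)
import pickle;pickle.dump(cal,open('w1.pkl','wb'))
p=np.load('p.npy');im=im.copy()
def poly(P,col): cv2.polylines(im,[proj(cal,T2W(p[:3],P)).round().astype(int)],True,col,1)
poly([(42,75,110),(42,-75,110),(-20,-75,110),(-20,75,110)],(0,0,255))
poly([(42,75,88),(42,-75,88),(-20,-75,88),(-20,75,88)],(255,0,255))
poly([(58,60,122),(58,-60,122)],(255,0,0))
poly([(125,180,110),(125,-180,110),(-125,-180,110),(-125,180,110)],(0,0,255))
cv2.imwrite('pics/w1o.png',im)
E
```

```text
t: 1.65
tool_pos: [0.5877, 0.0559, 0.2507]
ee_rot: [0.588, -0.397, -0.585, -0.394]
contact_force: [-0.2, -0.4, 0.8]
gripper_width: 0.0004
t 1.65 tip local [  9.9 -51.4 242.7] -> offset [148.7  -1.2   8.3] spin -0.7 F [-0.2 -0.4  0.8] w 0.0004
```

View pics/w1o.png

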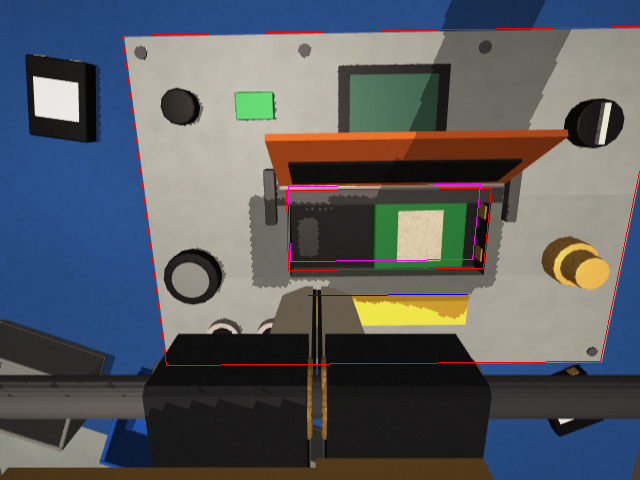

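The candidates for the battery are: green with a white label in the bay at (420,232), green sticker at (255,105), black ones at (60,97), and the spare on the bench (scene image, 195,163). My choice is the one in the bay, since its shape and colour match the description. I'll check it in a close crop.

```bash
python3 - <<'E'
from h import *
import pickle
plan((11,-44,94))
im=cv2.imread('pics/w1.png')[120:340,220:520];cv2.imwrite('pics/w1c.png',cv2.resize(im,None,fx=2.6,fy=2.6,interpolation=cv2.INTER_CUBIC))
E
```

```text
t 1.7 tip local [ 10.1 -46.4 242.8] -> offset [148.8  -1.1   2.7] spin -0.42 F [-1.6  1.   0.1] w 0.0008
```

View pics/w1c.png

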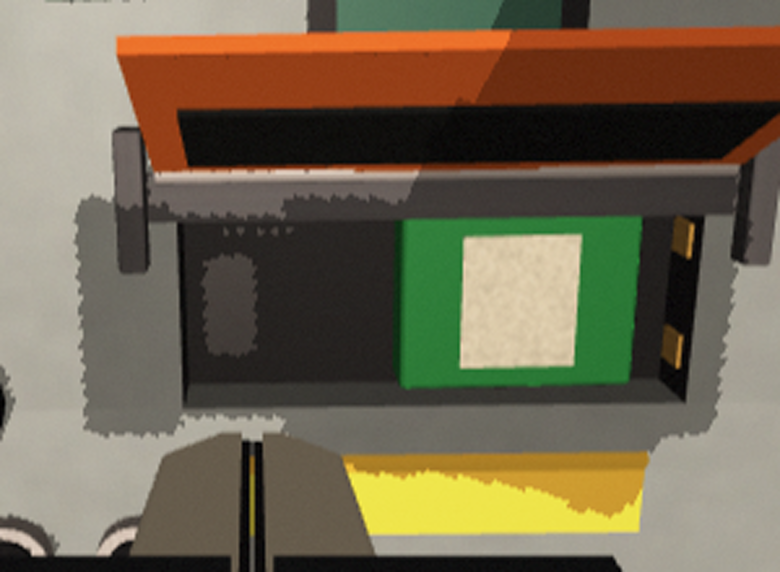

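The crop confirms the green, white-labelled battery in the bay, with a gap behind it on the left and brass contacts on the right at about (680,290). I'll lower the fingers behind it.

```bash
python3 -m pendant '[{"offset":[35,-3,0],"spin":0},{"offset":[70,-3,0],"spin":0},{"offset":[100,-3,0],"spin":0},{"offset":[120,-3,0],"spin":0},{"offset":[120,-3,0],"spin":0}]' 1; python3 -c "
from h import *
plan((14,-44,94))
cv2.imwrite('pics/w2.png',grab_frame('wrist'))"
```

```text
t: 2.2
tool_pos: [0.5847, 0.0679, 0.1286]
ee_rot: [-0.587, 0.393, 0.591, 0.39]
contact_force: [0.0, 0.0, 0.3]
gripper_width: 0.0
t 2.2 tip local [ 11.7 -39.1 120.6] -> offset [26.6 -2.4 -5. ] spin 0.18 F [0.  0.  0.3] w 0.0
```

View pics/w2.png

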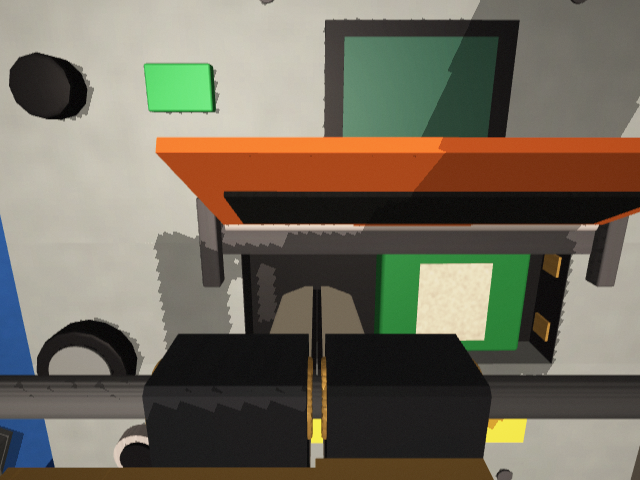

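The tips at (317,288) are over the gap, and the battery's edge is at x≈380. I'll lower them the rest of the way.

```bash
python3 -m pendant '[{"offset":[0,-1,-7],"spin":0},{"offset":[10,-1,-7],"spin":0},{"offset":[20,-1,-7],"spin":0},{"offset":[26,-1,-7],"spin":0},{"offset":[26,-1,-7],"spin":0}]' 1; python3 -c "
from h import *
plan((14,-12,94))"
```

```text
t: 2.75
tool_pos: [0.5905, 0.0601, 0.1044]
ee_rot: [-0.588, 0.392, 0.589, 0.391]
contact_force: [-0.5, -0.3, -0.4]
gripper_width: 0.0004
t 2.75 tip local [ 14.1 -48.5  96.4] -> offset [ 2.5  0.1 36.5] spin 0.03 F [-0.5 -0.3 -0.4] w 0.0004
```

```bash
python3 -m pendant '[{"offset":[0,0,7],"spin":0},{"offset":[0,0,14],"spin":0},{"offset":[0,0,21],"spin":0},{"offset":[0,0,24],"spin":0},{"offset":[0,0,27],"spin":0},{"offset":[0,0,30],"spin":0},{"offset":[0,0,32],"spin":0}]' 1; python3 -c "
from h import *
plan((14,-12,94))
cv2.imwrite('pics/w3.png',grab_frame('wrist'))"
```

```text
t: 3.45
tool_pos: [0.5794, 0.0894, 0.1059]
ee_rot: [0.589, -0.392, -0.588, -0.392]
contact_force: [-0.6, -1.5, -0.5]
gripper_width: 0.0007
t 3.45 tip local [ 15.1 -17.2  97.9] -> offset [3.9 1.1 5.2] spin 0.0 F [-0.6 -1.5 -0.5] w 0.0007
```

View pics/w3.png

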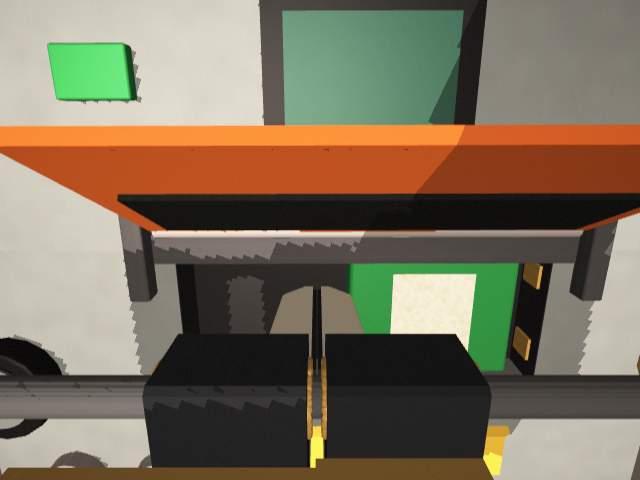

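The battery's left edge at (350,300) is now against the finger, with a small gap left before the contacts at (530,300). I'll keep pushing slowly.

```bash
python3 -m pendant '[{"offset":[2,0,2],"spin":0},{"offset":[2,0,3],"spin":0},{"offset":[2,0,4],"spin":0},{"offset":[2,0,5],"spin":0},{"offset":[2,0,5],"spin":0}]' 1; python3 -c "
from h import *
plan((14,-12,94))"
```

```text
t: 4.0
tool_pos: [0.5793, 0.0912, 0.1055]
ee_rot: [0.59, -0.393, -0.586, -0.392]
contact_force: [-0.5, -4.8, 9.0]
gripper_width: 0.0005
t 4.0 tip local [ 15.8 -15.6  97.5] -> offset [3.5 1.8 3.6] spin -0.12 F [-0.5 -4.8  9. ] w 0.0005
```

```bash
python3 -m pendant '[{"offset":[-4,0,0],"spin":0},{"offset":[-4,0,0],"spin":0},{"offset":[-4,0,0],"spin":0}]' 1; python3 -c "
from h import *
plan((14,-12,94))
for n in ('wrist','scene'):
  im=grab_frame(n);
  if n=='scene': im=cv2.resize(im[195:365,240:440],None,fx=4,fy=3.5)
  cv2.imwrite('pics/%s4.png'%n,im)"
```

```text
t: 4.3
tool_pos: [0.5776, 0.0942, 0.1082]
ee_rot: [0.589, -0.392, -0.588, -0.392]
contact_force: [0.2, -0.7, 5.1]
gripper_width: 0.0004
t 4.3 tip local [ 15.3 -12.1 100.2] -> offset [6.2 1.3 0.1] spin 0.02 F [ 0.2 -0.7  5.1] w 0.0004
```

View pics/wrist4.png

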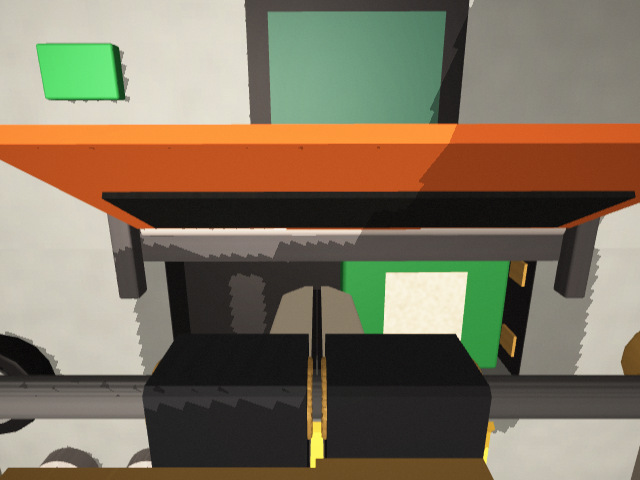

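View pics/scene4.png

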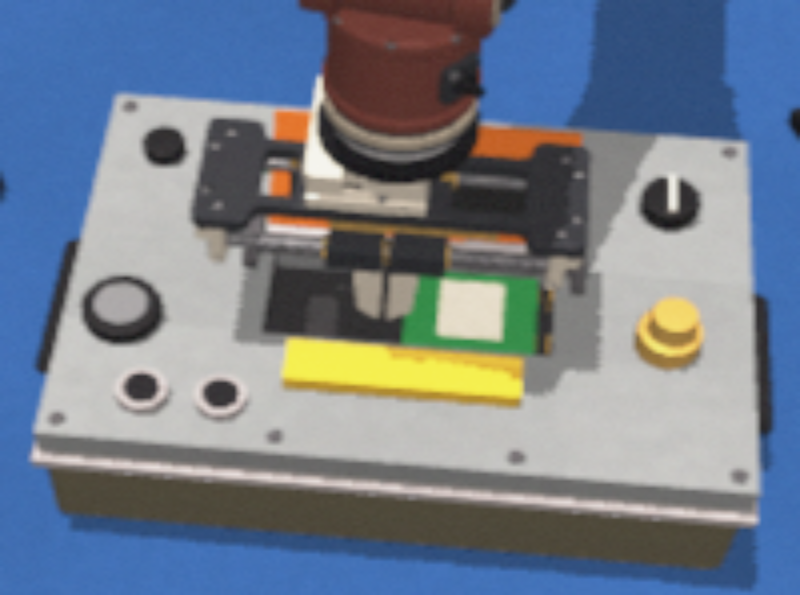

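```bash
cat >> h.py <<'E'
def back(cal,uv,z):
    p=np.load('p.npy');K=np.array(cal['intrinsics']);Rm=np.array(cal['R']);d=Rm.T@np.linalg.solve(K,[*uv,1]);o=-Rm.T@cal['t'];X=o+d*(z/1000-o[2])/d[2];q=X[:2]-p[:2];c,s=np.cos(p[2]),np.sin(p[2]);return np.array([c*q[0]+s*q[1],-s*q[0]+c*q[1]]).round(4)*1000
E
python3 - <<'E'
from h import *
plan((15,-12,94))
cal=get_calibration('wrist')
s,t,R=tool()
# tip corners projections for tool z offsets at tip plane
for tx in(8,-20,-54):
  for tz in(-17.5,-6,0,6,17.5):
    print(tx,tz,[proj(cal,t+R@np.array([tx,ty,tz])/1000)[0].round() for ty in(-7.5,7.5)])
for uv in((343,265),(343,285),(508,275),(498,362)):print(uv,back(cal,uv,106))
for uv in((180,330),(522,320)):print('bay walls top',uv,back(cal,uv,110))
for uv in((187,330),(516,320)):print('bay walls floor',uv,back(cal,uv,88))
im=cv2.imread('pics/wrist4.png')[240:390,250:550];cv2.imwrite('pics/w4c.png',cv2.resize(im,None,fx=2.6,fy=2.6,interpolation=cv2.INTER_CUBIC))
E
```

```text
t 4.4 tip local [ 15.3 -12.1 100.2] -> offset [6.2 0.3 0.1] spin 0.03 F [ 0.  -1.7  6.1] w 0.0005
8 -17.5 [array([279., 321.]), array([278., 290.])]
8 -6 [array([304., 321.]), array([304., 290.])]
8 0 [array([318., 321.]), array([318., 290.])]
8 6 [array([331., 321.]), array([332., 290.])]
8 17.5 [array([357., 321.]), array([358., 290.])]
-20 -17.5 [array([272., 355.]), array([271., 320.])]
-20 -6 [array([302., 355.]), array([302., 320.])]
-20 0 [array([318., 355.]), array([318., 320.])]
-20 6 [array([334., 355.]), array([334., 320.])]
-20 17.5 [array([364., 355.]), array([365., 320.])]
-54 -17.5 [array([261., 417.]), array([259., 374.])]
-54 -6 [array([299., 417.]), array([298., 374.])]
-54 0 [array([319., 417.]), array([319., 374.])]
-54 6 [array([338., 417.]), array([339., 374.])]
-54 17.5 [array([376., 417.]), array([379., 374.])]
(343, 265) [-5.8 -1.7]
(343, 285) [ 3.1 -1.6]
(508, 275) [-1.4 67.1]
(498, 362) [40.  68.1]
bay walls top (180, 330) [ 21.9 -70.5]
bay walls top (522, 320) [17.2 73.6]
bay walls floor (187, 330) [ 34.  -75.3]
bay walls floor (516, 320) [28.6 82.9]
```

View pics/w4c.png

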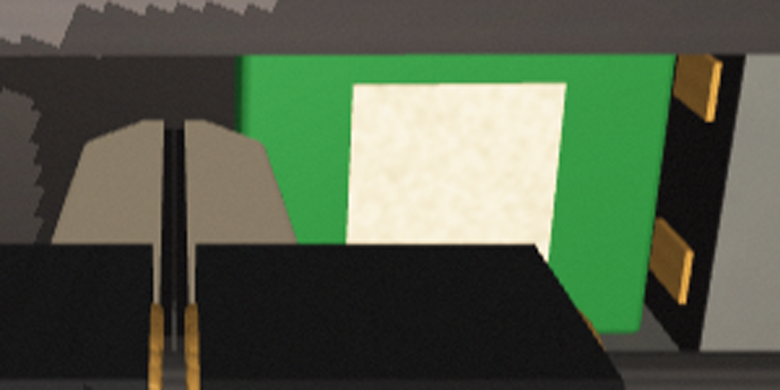

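The fingertip has a taper of about 8 mm and is riding on the battery's top edge, which explains the upward force. I'll back off, go lower and push with the straight flank.

```bash
python3 -m pendant '[{"offset":[-1,0,-5],"spin":0},{"offset":[0,0,-11],"spin":0},{"offset":[4,0,-11],"spin":0},{"offset":[7,0,-11],"spin":0},{"offset":[7,0,-11],"spin":0},{"offset":[7,0,-11],"spin":0}]' 1; python3 -c "
from h import *
plan((14,-12,90.5))"
```

```text
t: 5.0
tool_pos: [0.5811, 0.0845, 0.1003]
ee_rot: [-0.588, 0.392, 0.589, 0.392]
contact_force: [0.1, -0.3, 0.0]
gripper_width: 0.0003
t 5.0 tip local [ 14.8 -22.4  92.3] -> offset [ 1.8  0.8 10.4] spin 0.05 F [ 0.1 -0.3  0. ] w 0.0003
```

```bash
python3 -m pendant '[{"offset":[2,0,2],"spin":0},{"offset":[2,0,4],"spin":0},{"offset":[2,0,6],"spin":0},{"offset":[2,0,8],"spin":0},{"offset":[2,0,9],"spin":0},{"offset":[2,0,10],"spin":0}]' 1; python3 -c "
from h import *
plan((14,-12,90.5))"
```

```text
t: 5.6
tool_pos: [0.5776, 0.0933, 0.0987]
ee_rot: [0.589, -0.392, -0.589, -0.392]
contact_force: [-0.0, -0.6, 0.7]
gripper_width: 0.0003
t 5.6 tip local [ 15.  -12.9  90.7] -> offset [0.2 1.  0.9] spin 0.02 F [-0.  -0.6  0.7] w 0.0003
```

```bash
python3 -m pendant '[{"offset":[0,0,1],"spin":0},{"offset":[0,0,2],"spin":0},{"offset":[0,0,3],"spin":0},{"offset":[0,0,4],"spin":0},{"offset":[0,0,4],"spin":0}]' 1; python3 -c "
from h import *
plan((14,-12,90.5))
cv2.imwrite('pics/w5.png',grab_frame('wrist')[220:400,240:560])"
```

```text
t: 6.1
tool_pos: [0.576, 0.0973, 0.0987]
ee_rot: [-0.589, 0.392, 0.589, 0.392]
contact_force: [0.5, -0.7, 0.1]
gripper_width: 0.0002
t 6.1 tip local [15.1 -8.6 90.7] -> offset [ 0.2  1.1 -3.4] spin 0.04 F [ 0.5 -0.7  0.1] w 0.0002
```

View pics/w5.png

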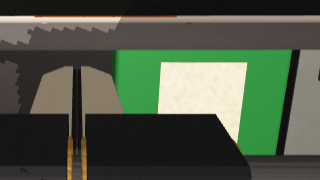

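The gap beside the contacts at (295,90) is nearly closed and the brass can no longer be seen. I'll push a bit more until the force rises.

```bash
python3 -m pendant '[{"offset":[0,0,1],"spin":0},{"offset":[0,0,2],"spin":0},{"offset":[0,0,3],"spin":0},{"offset":[0,0,4],"spin":0},{"offset":[0,0,4],"spin":0}]' 1; python3 -c "
from h import *
plan((14,-12,90.5))
im=grab_frame('wrist');cv2.imwrite('pics/w6.png',cv2.resize(im[220:400,240:560],None,fx=2.4,fy=2.4,interpolation=cv2.INTER_CUBIC))"
```

```text
t: 6.65
tool_pos: [0.5761, 0.0977, 0.0989]
ee_rot: [0.59, -0.393, -0.587, -0.392]
contact_force: [3.5, -6.3, -1.7]
gripper_width: 0.0002
t 6.65 tip local [15.3 -8.3 90.9] -> offset [ 0.4  1.2 -3.7] spin -0.1 F [ 3.5 -6.3 -1.7] w 0.0002
```

View pics/w6.png

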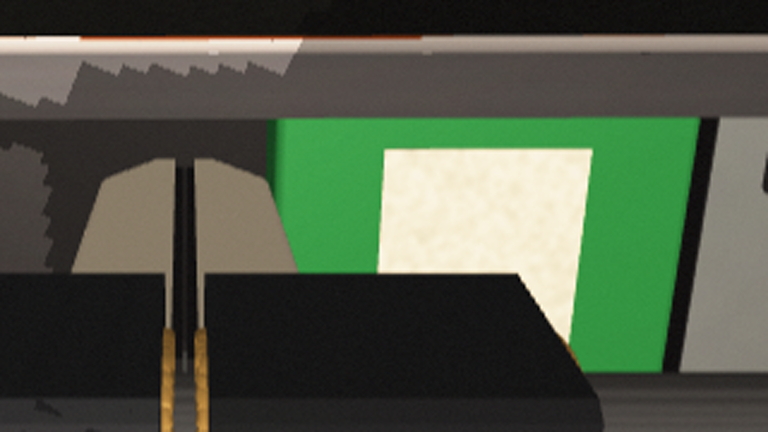

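```bash
python3 -m pendant '[{"offset":[0,0,2],"spin":0},{"offset":[0,0,2],"spin":0}]' 1;  python3 -m pendant '[{"offset":[0,0,-6],"spin":0},{"offset":[0,0,-14],"spin":0},{"offset":[-25,0,-14],"spin":0},{"offset":[-65,0,-14],"spin":0},{"offset":[-110,0,-14],"spin":0},{"offset":[-120,0,-14],"spin":0}]' 1; python3 -c "
from h import *
plan((14,-12,200))
cal=get_calibration('wrist')
im=grab_frame('wrist');cv2.imwrite('pics/w7f.png',im);cv2.imwrite('pics/w7.png',im)
import pickle;pickle.dump(cal,open('w7.pkl','wb'))"
```

```text
t: 6.9
tool_pos: [0.576, 0.0977, 0.099]
ee_rot: [0.59, -0.394, -0.586, -0.392]
contact_force: [4.2, -8.0, -0.6]
gripper_width: 0.0007
t: 7.5
tool_pos: [0.5816, 0.0914, 0.2239]
ee_rot: [0.591, -0.389, -0.587, -0.394]
contact_force: [0.6, 0.3, -0.1]
gripper_width: 0.0004
t 7.5 tip local [ 17.9 -16.3 215.9] -> offset [15.9  4.   4.3] spin 0.09 F [ 0.6  0.3 -0.1] w 0.0004
```

View pics/w7.png

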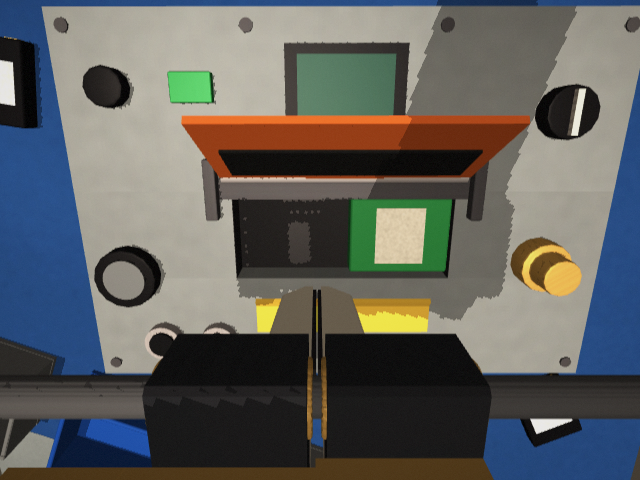

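The battery's right end is at the bay wall (448,235) and it stayed there after I backed off. Next is the cover. I'll move over it to the robot side.

```bash
python3 -m pendant '[{"offset":[-10,40,8],"spin":0},{"offset":[-10,80,14],"spin":0},{"offset":[-10,110,18],"spin":0},{"offset":[-10,118,18],"spin":0},{"offset":[-10,118,18],"spin":0}]' 1; python3 -c "
from h import *
plan((-100,0,150))
cal=get_calibration('wrist')
im=grab_frame('wrist');cv2.imwrite('pics/w8.png',im)
p=np.load('p.npy')
for n in('scene',):
  im=grab_frame(n);cv2.imwrite('pics/s8.png',cv2.resize(im[165:335,240:440],None,fx=4,fy=3.5))"
```

```text
t: 8.05
tool_pos: [0.4622, 0.0606, 0.228]
ee_rot: [-0.588, 0.392, 0.589, 0.392]
contact_force: [0.6, 0.5, 0.0]
gripper_width: 0.0006
t 8.05 tip local [-104.1    1.4  220. ] -> offset [70.  -4.2 -1.4] spin 0.02 F [0.6 0.5 0. ] w 0.0006
```

View pics/w8.png

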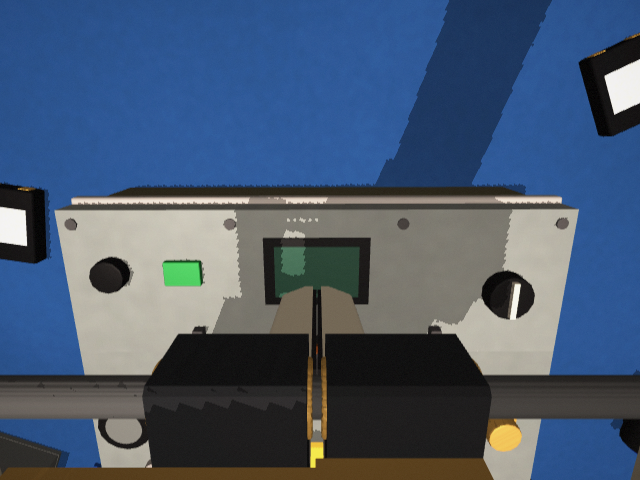

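View pics/s8.png

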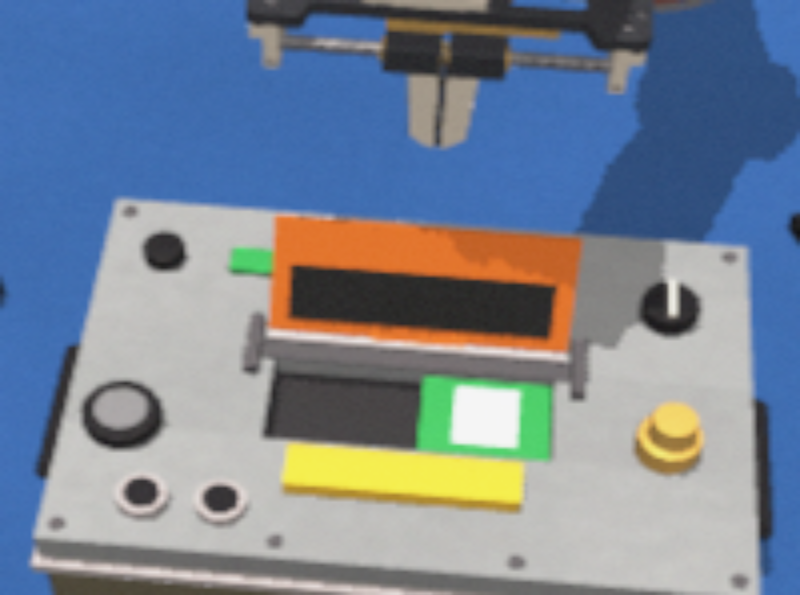

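The scene image shows the battery home, with its right edge at the bay wall (550,420), and the cover still open. I'll lower the fingers behind the cover.

```bash
python3 -m pendant '[{"offset":[35,0,0],"spin":0},{"offset":[62,0,-1],"spin":0},{"offset":[65,-8,-1],"spin":0},{"offset":[65,-15,-1],"spin":0},{"offset":[65,-15,-1],"spin":0}]' 1; python3 -c "
from h import *
plan((-60,0,155))"
```

```text
t: 8.65
tool_pos: [0.4805, 0.0669, 0.1646]
ee_rot: [0.59, -0.391, -0.588, -0.393]
contact_force: [0.9, -0.9, 0.6]
gripper_width: 0.0007
t 8.65 tip local [-8.480e+01  1.000e-01  1.566e+02] -> offset [  1.7 -24.8  -0.1] spin 0.07 F [ 0.9 -0.9  0.6] w 0.0007
```

```bash
python3 -m pendant '[{"offset":[1,-8,0],"spin":0},{"offset":[1,-16,0],"spin":0},{"offset":[1,-24,0],"spin":0},{"offset":[1,-32,0],"spin":0},{"offset":[1,-39,0],"spin":0},{"offset":[1,-45,0],"spin":0},{"offset":[1,-45,0],"spin":0}]' 1; python3 -c "
from h import *
plan((-28,0,154))
cv2.imwrite('pics/w9.png',grab_frame('wrist'))
im=grab_frame('scene');cv2.imwrite('pics/s9.png',cv2.resize(im[165:335,240:440],None,fx=4,fy=3.5))"
```

```text
t: 9.35
tool_pos: [0.5201, 0.0835, 0.1626]
ee_rot: [0.589, -0.391, -0.588, -0.392]
contact_force: [-0.5, 0.9, 0.5]
gripper_width: 0.0008
t 9.35 tip local [-4.190e+01  1.000e-01  1.546e+02] -> offset [  0.6 -13.9  -0.2] spin 0.04 F [-0.5  0.9  0.5] w 0.0008
```

View pics/s9.png

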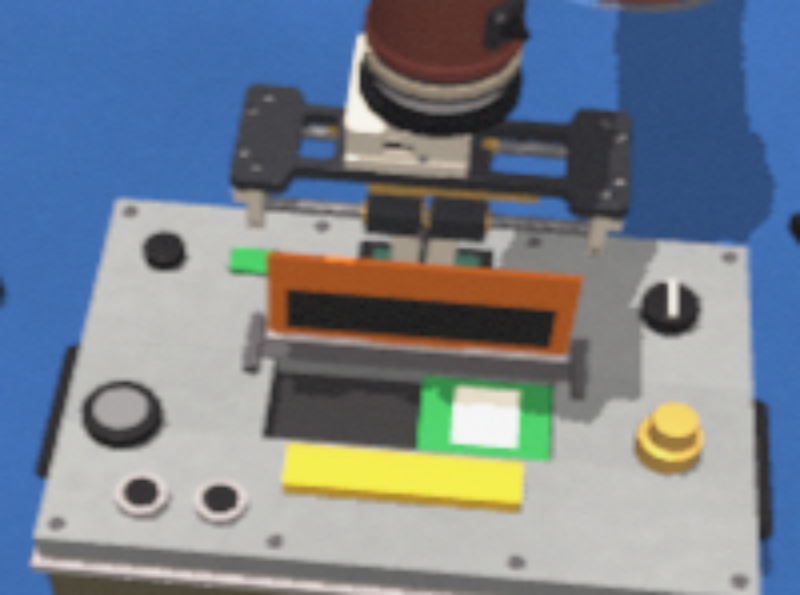

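View pics/w9.png

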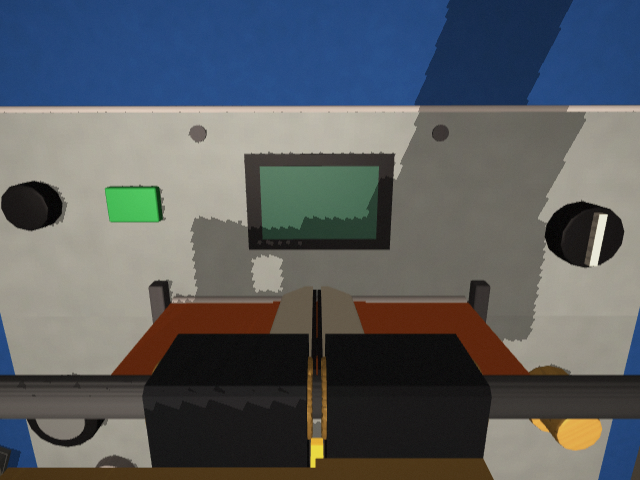

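The cover is near upright, with its edge at (425,270) in the scene view and the fingers behind it. I'll follow the arc down.

```bash
python3 -m pendant '[{"offset":[0,-7,0],"spin":0},{"offset":[1,-14,0],"spin":0},{"offset":[4,-24,0],"spin":0},{"offset":[7,-29,0],"spin":0},{"offset":[10,-33,0],"spin":0},{"offset":[14,-37,0],"spin":0},{"offset":[18,-40,0],"spin":0},{"offset":[18,-40,0],"spin":0}]' 1; python3 -c "
from h import *
plan((4.5,0,118))
cv2.imwrite('pics/w10.png',grab_frame('wrist'))
im=grab_frame('scene');cv2.imwrite('pics/s10.png',cv2.resize(im[165:335,240:440],None,fx=4,fy=3.5))"
```

```text
t: 10.25
tool_pos: [0.5561, 0.0987, 0.1439]
ee_rot: [-0.588, 0.392, 0.589, 0.392]
contact_force: [-0.5, -0.7, 0.5]
gripper_width: 0.0002
t 10.25 tip local [ -2.8   0.3 135.9] -> offset [17.9 -7.3 -0.3] spin 0.04 F [-0.5 -0.7  0.5] w 0.0002
```

View pics/s10.png

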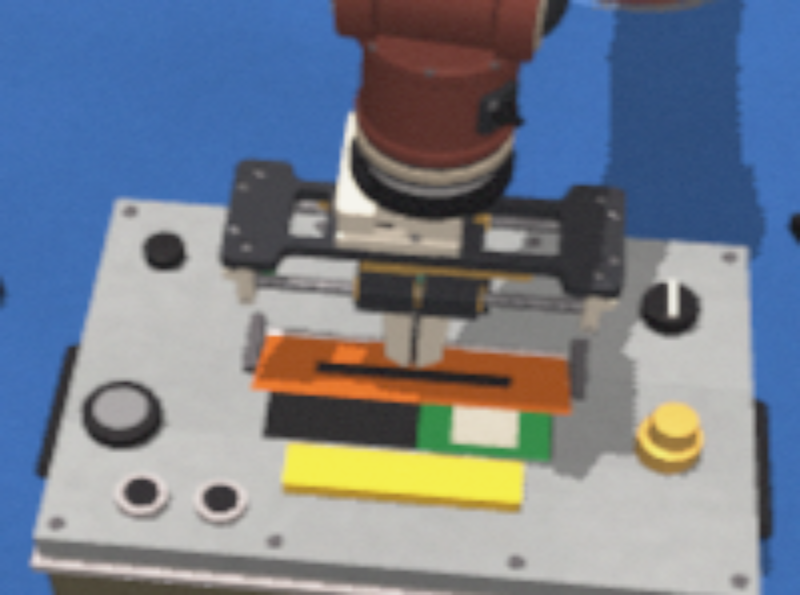

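View pics/w10.png

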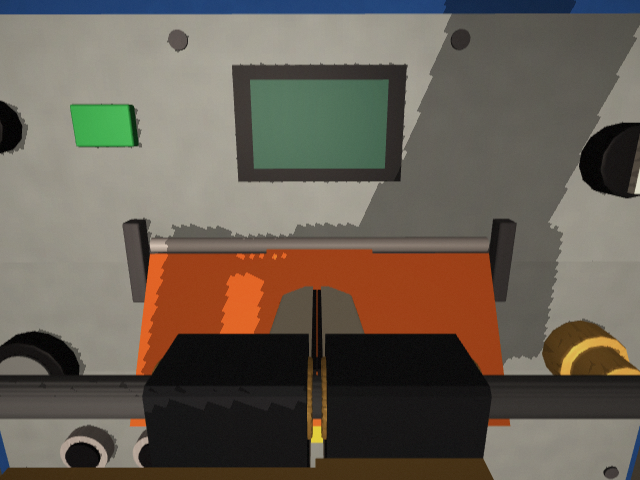

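The cover is folded to about 30° with the fingertips at (415,360), on the hinge side of the ridge. I'll continue down and press.

```bash
python3 -m pendant '[{"offset":[5,-3,0],"spin":0},{"offset":[10,-5,0],"spin":0},{"offset":[14,-6,0],"spin":0},{"offset":[18,-7,0],"spin":0},{"offset":[20,-7,0],"spin":0},{"offset":[21,-7,0],"spin":0},{"offset":[21,-7,0],"spin":0}]' 1; python3 -c "
from h import *
plan((4.5,0,114))"
```

```text
t: 11.05
tool_pos: [0.5624, 0.1013, 0.1237]
ee_rot: [-0.589, 0.392, 0.589, 0.392]
contact_force: [-0.9, 0.1, 0.9]
gripper_width: 0.0003
t 11.05 tip local [  4.    0.3 115.7] -> offset [ 1.7 -0.5 -0.3] spin 0.02 F [-0.9  0.1  0.9] w 0.0003
```

Light spring force so far. I'll press down until the force shows the plate is on the panel.

```bash
python3 -m pendant '[{"offset":[1,0,0],"spin":0},{"offset":[2,0,0],"spin":0},{"offset":[3,0,0],"spin":0},{"offset":[4,0,0],"spin":0},{"offset":[4,0,0],"spin":0}]' 1; python3 -c "
from h import *
plan((4.5,0,114))"
```

```text
t: 11.55
tool_pos: [0.5626, 0.1013, 0.1219]
ee_rot: [0.589, -0.392, -0.588, -0.392]
contact_force: [-3.6, -0.2, 13.9]
gripper_width: 0.0002
t 11.55 tip local [  4.2   0.2 113.9] -> offset [-0.1 -0.3 -0.2] spin 0.02 F [-3.6 -0.2 13.9] w 0.0002
```

```bash
python3 -m pendant '[{"offset":[0,-3,0],"spin":0},{"offset":[0,-6,0],"spin":0},{"offset":[0,-9,0],"spin":0},{"offset":[0,-12,0],"spin":0},{"offset":[0,-12,0],"spin":0}]' 1; python3 -c "
from h import *
plan((32,0,114))
cv2.imwrite('pics/w11.png',grab_frame('wrist'))
im=grab_frame('scene');cv2.imwrite('pics/s11.png',cv2.resize(im[195:335,270:410],None,fx=5,fy=4.2,interpolation=cv2.INTER_CUBIC))"
```

```text
t: 12.05
tool_pos: [0.5724, 0.1055, 0.1218]
ee_rot: [-0.588, 0.393, 0.589, 0.391]
contact_force: [-7.2, -0.2, 16.2]
gripper_width: 0.0006
t 12.05 tip local [ 14.8   0.3 113.8] -> offset [ -0.2 -17.2  -0.3] spin 0.02 F [-7.2 -0.2 16.2] w 0.0006
```

View pics/s11.png

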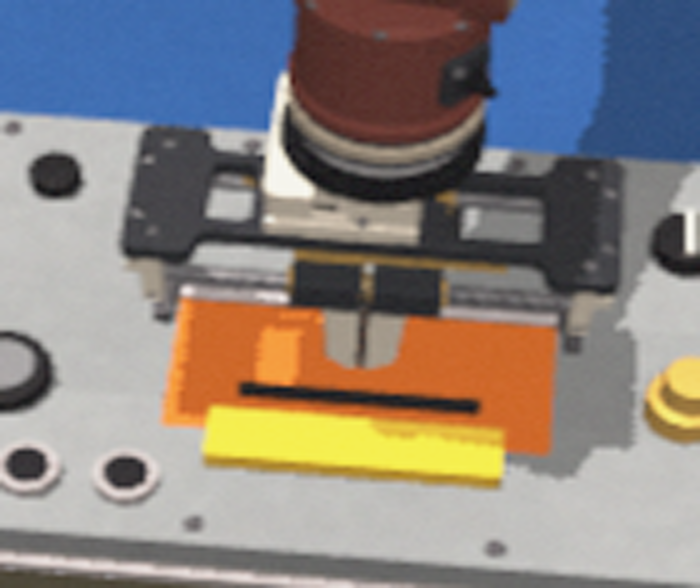

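View pics/w11.png

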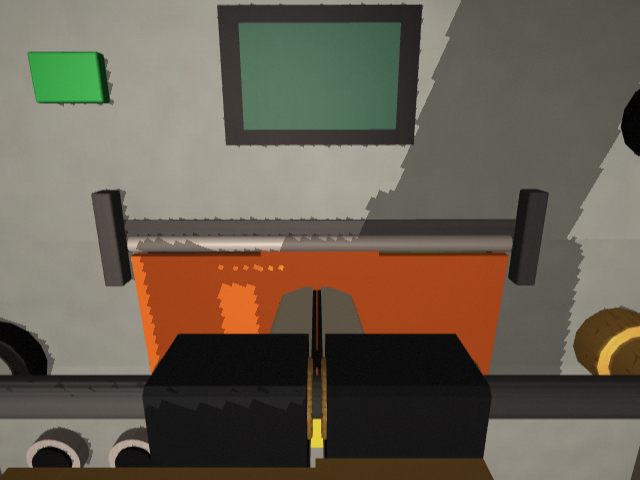

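The cover is flat and already sliding, dragged along by friction. Its edge is going under the lip at (350,420) and the hinge bar has moved forward in its slots. I'll keep pushing while pressed down.

```bash
python3 -m pendant '[{"offset":[0,-3,0],"spin":0},{"offset":[0,-6,0],"spin":0},{"offset":[0,-9,0],"spin":0},{"offset":[0,-12,0],"spin":0},{"offset":[0,-12,0],"spin":0}]' 1; python3 -c "
from h import *
plan((32,0,114))
cv2.imwrite('pics/w12.png',grab_frame('wrist'))
im=grab_frame('scene');cv2.imwrite('pics/s12.png',cv2.resize(im[195:335,270:410],None,fx=5,fy=4.2,interpolation=cv2.INTER_CUBIC))"
```

```text
t: 12.65
tool_pos: [0.5795, 0.1085, 0.1217]
ee_rot: [-0.586, 0.396, 0.591, 0.389]
contact_force: [-12.2, -2.6, 21.1]
gripper_width: 0.0007
t 12.65 tip local [ 22.6   0.3 113.7] -> offset [-0.4 -9.4 -0.3] spin -0.01 F [-12.2  -2.6  21.1] w 0.0007
```

View pics/s12.png

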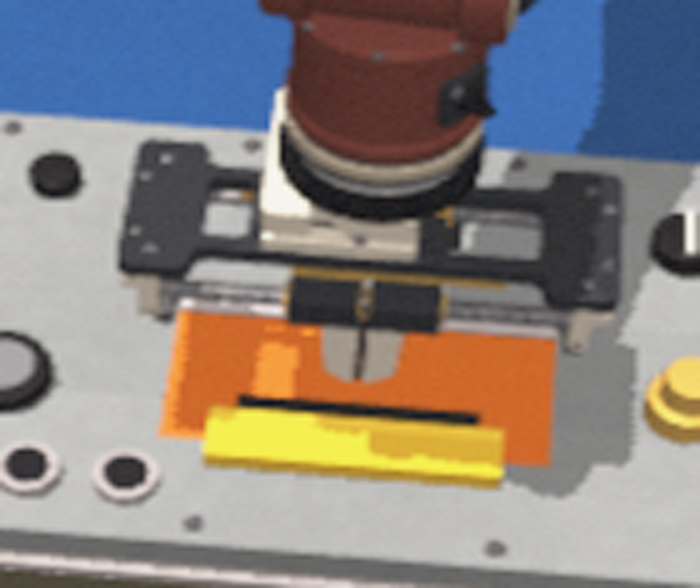

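View pics/w12.png

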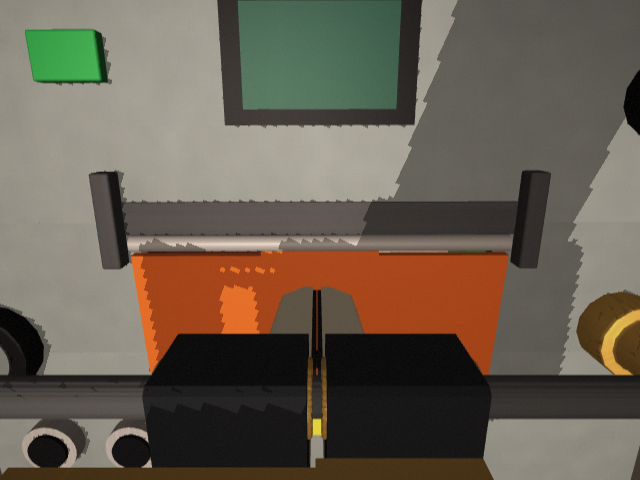

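The finger and the cover have moved 18 mm and the push force has risen, which suggests the end stop. To confirm, I'll run the fingertips up to the ridge while still pressing, and look for a firm stop at x≈32.

```bash
python3 -m pendant '[{"offset":[-1,-2,0],"spin":0},{"offset":[-2,-4,0],"spin":0},{"offset":[-2,-6,0],"spin":0},{"offset":[-2,-8,0],"spin":0},{"offset":[-2,-8,0],"spin":0}]' 1; python3 -c "
from h import *
plan((32,0,114))"
```

```text
t: 13.25
tool_pos: [0.5913, 0.1125, 0.1217]
ee_rot: [-0.588, 0.393, 0.589, 0.391]
contact_force: [-3.1, -1.1, 4.4]
gripper_width: 0.0004
t 13.25 tip local [ 35.   -0.5 113.7] -> offset [-0.3  3.   0.5] spin -0.0 F [-3.1 -1.1  4.4] w 0.0004
```

```bash
python3 -m pendant '[{"offset":[1,-2,0],"spin":0},{"offset":[1,-4,0],"spin":0},{"offset":[1,-5,0],"spin":0},{"offset":[1,-5,0],"spin":0}]' 1; python3 -c "
from h import *
plan((32,0,114))
im=grab_frame('scene');cv2.imwrite('pics/s13.png',cv2.resize(im[195:335,270:410],None,fx=5,fy=4.2,interpolation=cv2.INTER_CUBIC))"
```

```text
t: 13.65
tool_pos: [0.5931, 0.1132, 0.1208]
ee_rot: [-0.587, 0.395, 0.59, 0.389]
contact_force: [-8.3, -3.7, 11.3]
gripper_width: 0.0006
t 13.65 tip local [ 37.   -0.6 112.8] -> offset [-1.1  5.   0.6] spin -0.02 F [-8.3 -3.7 11.3] w 0.0006
```

View pics/s13.png

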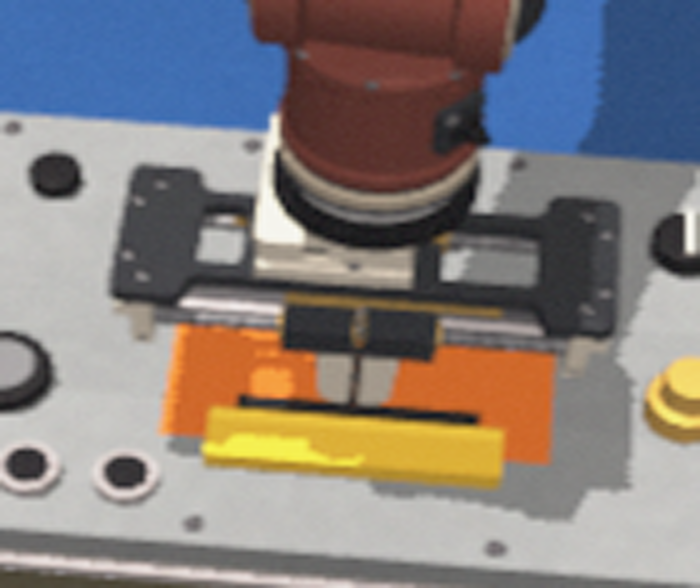

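The fingertips are now at the ridge (360,405), and the cover sits where it was in the last picture. One firmer push to make sure.

```bash
python3 -m pendant '[{"offset":[0,-2,0],"spin":0},{"offset":[0,-4,0],"spin":0},{"offset":[0,-4,0],"spin":0}]' 1; python3 -c "
from h import *
plan((32,0,114))"
python3 -m pendant '[{"offset":[-1,6,0],"spin":0},{"offset":[-6,9,0],"spin":0},{"offset":[-25,9,0],"spin":0},{"offset":[-60,9,0],"spin":0},{"offset":[-100,9,0],"spin":0},{"offset":[-110,9,0],"spin":0},{"offset":[-110,9,0],"spin":0}]' 1; python3 -c "
from h import *
plan((32,0,114))
im=grab_frame('wrist');cv2.imwrite('pics/w14.png',im)
import pickle;pickle.dump(get_calibration('wrist'),open('w14.pkl','wb'))
im=grab_frame('scene');cv2.imwrite('pics/s14.png',cv2.resize(im[195:335,270:410],None,fx=5,fy=4.2,interpolation=cv2.INTER_CUBIC))"
```

```text
t: 14.0
tool_pos: [0.5934, 0.1132, 0.1207]
ee_rot: [-0.585, 0.398, 0.592, 0.387]
contact_force: [-14.5, -5.0, 16.1]
gripper_width: 0.0004
t 14.0 tip local [ 37.2  -0.7 112.7] -> offset [-1.2  5.2  0.7] spin -0.05 F [-14.5  -5.   16.1] w 0.0004
t: 14.7
tool_pos: [0.5936, 0.114, 0.2325]
ee_rot: [0.59, -0.39, -0.587, -0.393]
contact_force: [0.9, -0.2, 0.8]
gripper_width: 0.0005
t 14.7 tip local [ 37.7  -0.  224.5] -> offset [1.105e+02 6.300e+00 1.000e-01] spin 0.03 F [ 0.9 -0.2  0.8] w 0.0005
```

View pics/s14.png

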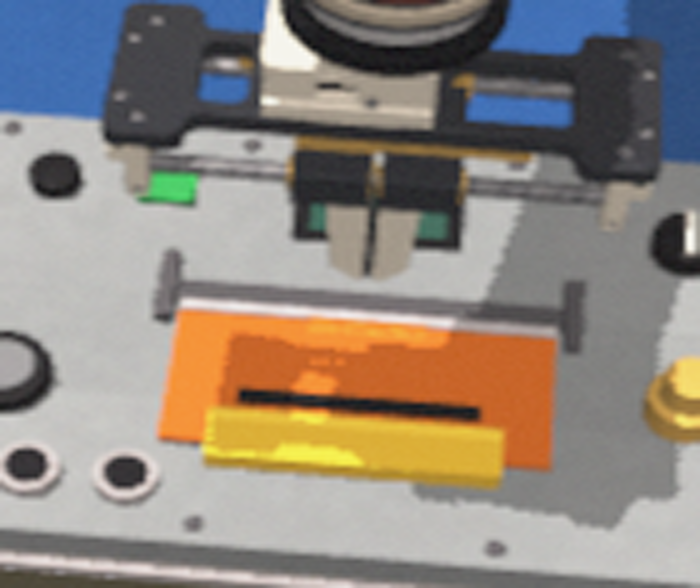

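View pics/w14.png

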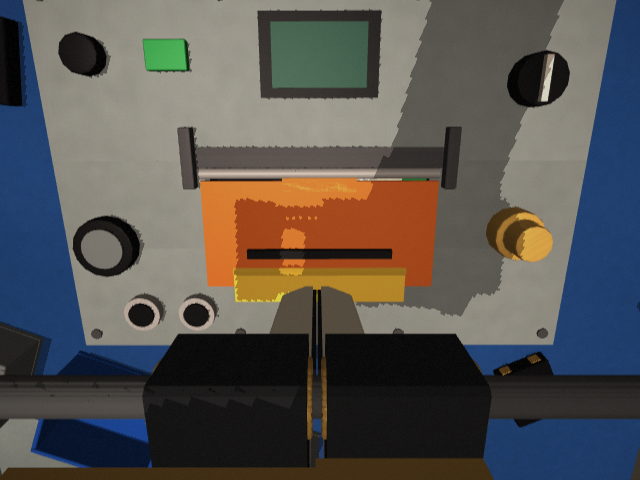

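The cover lies flat under the lip and the robot is clear. I'll measure how far the edge is tucked.

```bash
python3 - <<'E'
from h import *
import pickle
c=pickle.load(open('w14.pkl','rb'))
print('edge',back(c,(209,287),114),back(c,(432,286),114),'lip in',back(c,(320,268),122),'ridge flank',back(c,(320,249),118),'lip far',back(c,(236,301),122))
b=cv2.imread('pics/top0.png');a=grab_frame('top');s=get_state();print(s['t'],s['contact_force'])
cv2.imwrite('pics/cmp.png',cv2.resize(a[120:320,100:500],None,fx=2,fy=2))
E
```

```text
edge [ 73.2 -78. ] [72.4 82.7] lip in [55.6  1.9] ridge flank [43.2  1.9] lip far [ 80.5 -57.5]
14.85 [ 0.61781067 -1.14695517 -0.32217217]
```

View pics/cmp.png

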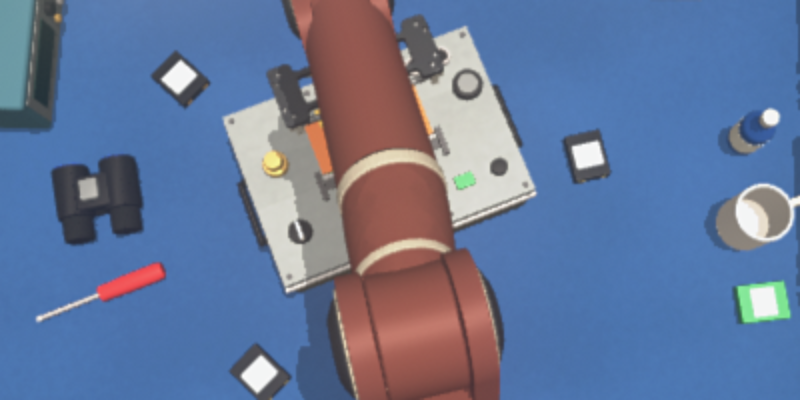

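The edge is well past the lip line: about 72 against 58 mm nominal (full tuck is 68, and my frame reads about 3 mm high). The bystanders I can see are where they were. I'll hand it in.

```bash
python3 -c "
from workcell import *
print(job_done())"
```

```text
the job is handed in; nothing more can be done
None
```

The battery is home and the cover is shut and tucked under the lip; I handed the job in at about 15 s of the 48 s allowed.

- **Battery:** I pushed it with the closed fingertips until it stopped hard against the contact end, at about 9 N. It stayed there after I backed off. On the first pass the tapered fingertips rode up on the battery's top edge with about 9 N of upward force. I backed off, went lower and pushed again, and saw no sign that the battery lifted.
- **Cover:** I folded it over from the robot side without pinching. I kept it pressed down at about 4–21 N while it slid forward about 18 mm to its stop, then checked the stop with a 15 N push on the ridge.
- **Last checks:** With the robot clear, the cover lay flat, and I measured its edge at about 72–73 mm in the test set's frame, against 68 mm for a full tuck. That frame reads about 3–5 mm too far along x, as the bay and ridge showed the same shift. The lip edge was the exception: it read 55.6 mm against its nominal 58 mm.
- **Bystanders:** In the last pictures the viewer, screwdriver, mug, cleaner, spare battery and adapter look unmoved. I judged this by eye, and I did not identify the lens cap for certain among the black round fittings, though nothing on that part of the panel was touched.

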